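# Start the glue clamp's screw and hold it

## Robot

A 6-joint arm with a two-finger parallel gripper is mounted at the origin on the work surface. World frame = base frame: x ahead of the robot, y to its left, z up, the work surface at z = 0. Lengths are in mm, angles in rad, forces in N, time in s.
With the tool pointing down it reaches from about 300 to 875 mm from the base axis. Payload 6.4 kg.
Tool frame: the origin (TCP) lies at the centre of the arm's flange, where the gripper is bolted on; the fingertips stand 173 mm ahead of it and the grasp point (between the pads) lies 155 mm ahead of it; z points along the fingers, y is the direction in which the jaws open and shut (so a half turn about z gives the same grasp; the last joint's range is limited). The gripper opens to 85 mm and grips with 20 to 120 N. Pads are 22 mm wide; open, the fingers measure 114 mm over their backs; the gripper's body (76 mm by 85 mm) begins 54 mm behind the grasp point. The pads swing forward as they close: fully open they stand 13 mm farther back than shut.
Start: joints at [-1.42, 0.181, 1.607, -0, 1.354, -0.206], TCP at [200.851, -538.796, 404.688] pointing down, gripper open.
Joint ranges: [-2.99, 2.99], [-0.89, 2.07], [0.3, 2.58], [-1.14, 4.28], [0, 2.63], [-3.12, 3.12]. Speed limits (rad/s): [2.57, 2.57, 3.01, 3.14, 3.14, 3.14].

## Interface

Orientations are given as a rotation vector (axis times angle).
In Python, from bench import sense, camera, get_calibration, sign_off gives the robot as it stands. The module is installed in compiled form; this text tells all that it offers.
- The arm moves only by the tool send_rows, never from a script. Its argument "motion" is a list of rows, each an object of numbers: "dx", "dy", "dz": the shift along the tool's x, y, z in m; "roll": the turn about the tool's z in degrees; "claw": the closure, from 0 (fully open) to 1 (shut). A call has 1 to 10 rows; each row is the pose to reach, as a shift and turn from the pose measured when the call began, along the tool's axes at that moment; what a row does not reach only later rows make up. A row lasts 1/10 s, in which the tool goes at most 50 mm and 8.59 degrees, less where a joint would pass 70% of its speed; a pose out of reach is approached as far as the arm can. A call with a gripper value outside its range is refused whole. The fingers move at their own pace and stop on an object; the grip force is fixed at half the most. Time passes only in rows, so rows that repeat a pose let the fingers close. It gives the time, the measured TCP pose, the force and the opening at its end, in the units of the state.
- sense(): the state, without advancing time (a new reading comes with each control period).
- camera(name): name is "side" or "top"; returns the picture (384x512x3 uint8, red, green, blue); there is no depth.
- get_calibration(name): a dict with "fx", "fy", "cx", "cy" (pixels), "cam_to_world" (4x4, takes a point from camera to world coordinates). Camera axes: x right, y down, z forward; pixel columns grow to the right and rows downward; lengths in mm; the calibration is good to about 2 mm. A picture is of the moment at which its call begins. get_calibration takes no time and is no camera call.
- sign_off(): hands the job in, once; it reports no verdict.
The state is a dict: "time": time; "joint_positions": joint angles; "qvel": joint speeds; "effort": joint torques, N m; "ee_pos": TCP position; "eef_rot": TCP orientation; "ft_force": force on the tool from outside, world axes, zero at the start; "ft_torque": the same for the moment, N m; "finger_gap": finger opening in mm.
Only numpy, scipy, OpenCV 4.12 (cv2) and the standard library are available. Lean on these libraries where they do the work, as an engineer would, in place of code of your own. Each camera call takes 0.05 s, during which the arm holds its last target.

## Task

One of the two rib-gluing clamps has its crank bolt still standing high, not yet started in its threaded boss. Take that crank by its handle, turn it backward (counter-clockwise from above) until the bolt drops into the thread, then one full turn forward from where it dropped, and finish while still gripping the handle there, holding the bolt still. Do not turn the other clamp's crank or shove the things around.

Things in the scene. Friction and masses are not known exactly. Their poses are not given: they have to be found in the camera images.
- clamp: the glue clamp to be started, fixed to the bench: plywood base 90 x 150 x 15 mm (x, y), two posts, an aluminium bridge, top 88 mm up, and on it a round threaded boss 52 mm across, top 118 mm up; glued wooden ribs lie under the bridge. Origin under the centre of its base, on the bolt's axis; z up
- hub (a point): centre of the top of this clamp's bolt hub (36 mm across, 12 mm high), on the bolt's upright axis; x points along the crank arm to the handle. At the start some 17 mm of bare neck shows between hub and boss and this point is 146 to 148 mm above the bench (the other clamp's is at 132 mm); 142 mm when just dropped in, 135 mm one turn on, stop at 132 mm
- bolt: the bolt with its crank arm; origin on its axis, 12 mm below the hub top; x as there. Right-hand thread: forward is clockwise from above, all turning moves it 7 mm per turn (forward down). Unstarted, it soon butts if turned forward; turned back 0.7 to 2.5 rad (unknown, differs each time) it falls 7 mm by its own weight into the thread. More than 2.4 rad farther back it is blocked
- sleeve_mid (a point): centre (half-way up) of this clamp's crank handle: an upright round black plastic sleeve 18 mm across, 40 mm high, 50 mm from the bolt's axis. It rests on the crank arm, a flat bar 14 mm wide, top 20 mm below this point; the end of its steel pin shows 18 mm above the sleeve. Turning takes under 2 N at the handle
- sleeve: the same sleeve as a body, origin at the centre of its lower end. It revolves freely on its pin, so the hand holding it need not turn while it goes round, and it slides freely up the pin by 18 mm, so the bolt drops and sinks while the sleeve is held at one height
- hub_b (a point): centre of the top of the hub of the neighbouring clamp's bolt: the same clamp and crank, but screwed right down, hub top about 132 mm above the bench; not to be turned
- sleeve_b_mid (a point): centre of the crank handle sleeve of the neighbouring clamp, not to be moved
- screwdriver: loose screwdriver 170 mm long lying along its x between the clamps; origin underneath
- glue: loose glue bottle, 44 mm across and 110 mm high, behind the clamps; origin under its centre
- sander: loose cork sanding block 110 x 60 x 30 mm; origin under its centre
- tin: loose open metal tin 70 mm across and 50 mm high; origin under its centre
- case: loose black case 62 x 162 x 43 mm behind the clamps; origin under its centre
- tape: loose roll of paper tape 90 mm across and 20 mm high; origin under its centre

How it is judged:
By the outcome, as a careful person would: the job done as asked, in the order asked, and still so for the second after the job is handed in, while the arm keeps its last pose, push and grip.
It also fails if it takes over 54 s, if anything falls off the work surface, if the arm or the gripper's body presses on something with over 40 N, if the wrist force passes 120 N, or if a joint passes its speed limit or range.

## Working session

There is one attempt and no reset: what is moved stays moved. The work goes in short steps, Python scripts to look and compute and a tool call to move; the robot and the scene stay as the last step left them, time stands still between calls to the robot, and variables do not carry over. Pictures are saved under pics/ and viewed, and the job is handed in when it is done.

Besides the shell and the picture viewer there is one more tool, called by a JSON object that holds its "api" and its "payload", one argument or row to a line. send_rows: Moves the arm, as the interface text tells. Its arguments: {"type":"object","properties":{"motion":{"type":"array"}},"required":["motion"]}

```bash
mkdir -p pics
python3 - <<'E'
from bench import *
import cv2,numpy as np
s=sense();print(s)
for n in("side","top"):
    im=camera(n);cv2.imwrite(f"pics/{n}0.png",im[:,:,::-1]);c=get_calibration(n);print(n,c)
E
```

```text
{'time': 0.0, 'joint_positions': array([-1.42030939e+00,  1.81540441e-01,  1.60802040e+00,  9.07136050e-06,
        1.35379494e+00, -2.06276689e-01]), 'qvel': array([ 7.51871928e-04, -8.44586330e-05,  2.82439107e-04, -6.64011057e-04,
        1.06436097e-03,  4.40375905e-05]), 'effort': array([-1.64126810e-03, -4.44875479e+01, -3.51338053e+01, -4.38600982e-04,
        9.05655732e-03, -2.30514172e-05]), 'ee_pos': array([ 200.80573004, -538.52184534,  403.77823047]), 'eef_rot': array([-3.09000851e+00, -5.57120005e-01, -9.11013262e-05]), 'ft_force': array([ 0.32974844, -0.3288157 , -0.17639359]), 'ft_torque': array([0.03987342, 0.03001864, 0.03786385]), 'finger_gap': 85.1537783205321}
side {'fx': 415.25969923381734, 'fy': 415.25969923381734, 'cx': 259.8021412934707, 'cy': 190.07023047300586, 'cam_to_world': array([[-7.21732008e-01, -3.59982496e-01,  5.91198369e-01,
        -1.53283117e+02],
       [-6.91928839e-01,  3.52557632e-01, -6.30029839e-01,
         7.67987337e+02],
       [ 1.83682176e-02, -8.63779902e-01, -5.03534398e-01,
         7.45728290e+02],
       [ 0.00000000e+00,  0.00000000e+00,  0.00000000e+00,
         1.00000000e+00]])}
top {'fx': 369.92109026912806, 'fy': 369.92109026912806, 'cx': 254.99851262671567, 'cy': 193.62779442083146, 'cam_to_world': array([[-1.88821538e-02, -9.93977265e-01,  1.07947495e-01,
         4.16740196e+02],
       [-9.99818899e-01,  1.85153987e-02, -4.39888662e-03,
         3.69936206e+00],
       [ 2.37370237e-03, -1.08011006e-01, -9.94146864e-01,
         1.45883088e+03],
       [ 0.00000000e+00,  0.00000000e+00,  0.00000000e+00,
         1.00000000e+00]])}
```

View pics/side0.png

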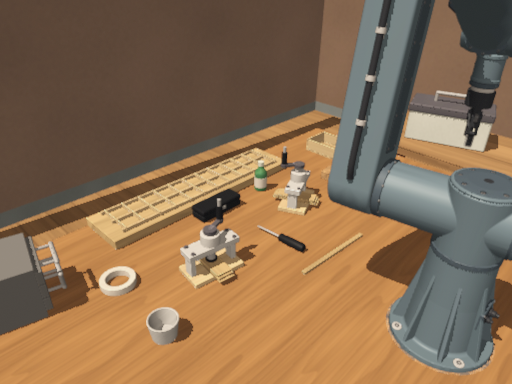

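View pics/top0.png

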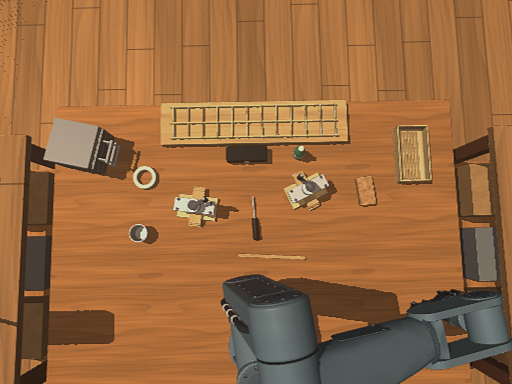

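Run:
```python
import cv2,numpy as np
s=cv2.imread("pics/side0.png");t=cv2.imread("pics/top0.png")
f=lambda i,x,y,w,h,k:cv2.resize(i[y:y+h,x:x+w],None,fx=k,fy=k,interpolation=cv2.INTER_CUBIC)
a=np.hstack([f(s,175,190,75,95,5),f(s,255,140,75,95,5)]);cv2.imwrite("pics/sc.png",a)
a=np.hstack([f(t,165,170,75,65,5),f(t,270,150,75,65,5)]);cv2.imwrite("pics/tc.png",a)
```

```text
(no output)
```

View pics/sc.png

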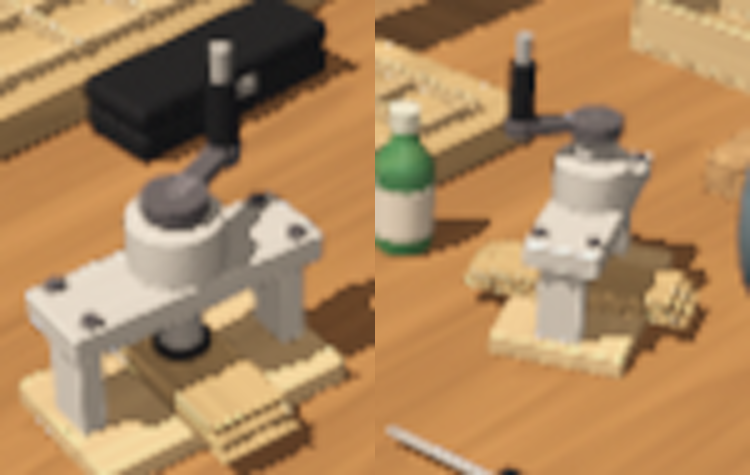

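View pics/tc.png

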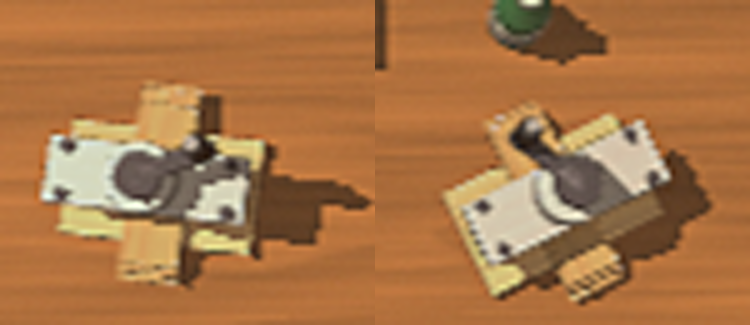

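```bash
cat > h.py <<'E'
from bench import *
import numpy as np,cv2
def ray(n,p):
    c=get_calibration(n);T=c["cam_to_world"]
    d=np.array([(p[0]-c["cx"])/c["fx"],(p[1]-c["cy"])/c["fy"],1]);d=T[:3,:3]@d
    return T[:3,3],d/np.linalg.norm(d)
def plane(n,p,z):
    o,d=ray(n,p);return o+d*(z-o[2])/d[2]
def tri(ps,pt):
    A=[];b=[];R=[]
    for n,p in(("side",ps),("top",pt)):
        o,d=ray(n,p);M=np.eye(3)-np.outer(d,d);A.append(M);b.append(M@o);R.append((o,d))
    x=np.linalg.solve(sum(A),sum(b))
    return x,[np.linalg.norm(np.cross(x-o,d)) for o,d in R]
def proj(n,P):
    c=get_calibration(n);T=np.linalg.inv(c["cam_to_world"]);q=T[:3,:3]@np.array(P)+T[:3,3]
    return c["fx"]*q[0]/q[2]+c["cx"],c["fy"]*q[1]/q[2]+c["cy"]
E
python3 - <<'E'
from h import *
np.set_printoptions(precision=1,suppress=True)
print("hub",tri((299.4,164.4),(310.6,186.4)),plane("side",(299.4,164.4),147),plane("top",(310.6,186.4),147))
print("hubB",plane("side",(210.5,229),132),plane("top",(193.,205),132))
print("pin",tri((285,147),(300.4,176)))
s=cv2.imread("pics/side0.png");t=cv2.imread("pics/top0.png")
f=lambda i,x,y,w,h,k:cv2.resize(i[y:y+h,x:x+w],None,fx=k,fy=k,interpolation=cv2.INTER_NEAREST)
a=np.hstack([f(s,275,140,40,50,10),f(t,290,165,40,50,10)]);cv2.imwrite("pics/z.png",a)
E
```

```text
hub (array([ 582.6, -202.4,  139.7]), [np.float64(0.2802633185891823), np.float64(0.2802633185891963)]) [ 574.  -190.5  147. ] [ 581.5 -201.4  147. ]
hubB [519.5 229.4 132. ] [523.9 221.4 132. ]
pin (array([ 610.8, -158.3,  206.1]), [np.float64(0.25631084936607534), np.float64(0.2563108493663225)])
```

View pics/z.png

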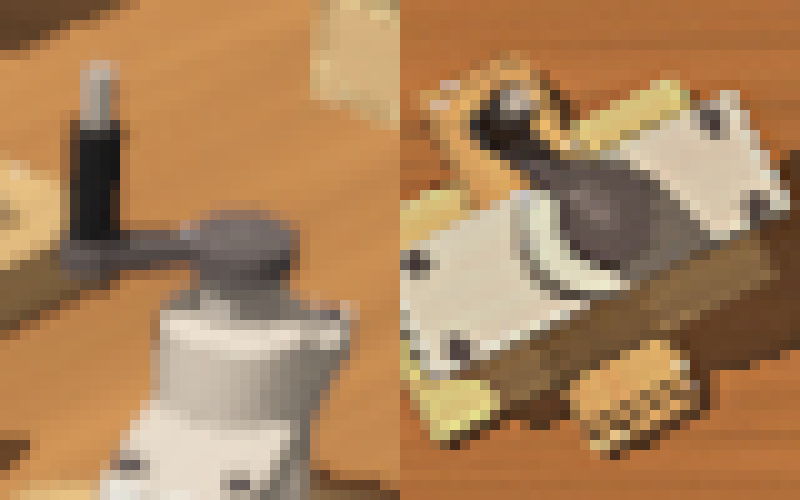

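Run:
```python
from h import *
np.set_printoptions(precision=1,suppress=True)
h=tri((298.9,163.1),(310.2,186));print("hub",h)
p=tri((284.4,146.4),(300.8,174.5));print("pin",p)
for z in (195,200,205):print(plane("side",(284.4,146.4),z),plane("top",(300.8,174.5),z))
print(plane("side",(298.9,163.1),147),plane("top",(310.2,186),147))
# sleeve bottom/top center side
d=p[0]-h[0];print(np.linalg.norm(d[:2]),np.degrees(np.arctan2(d[1],d[0])))
for z in (150,170,190): print(z,proj("side",[*p[0][:2],z]))
print(proj("side",[581.5,-200,147]))
# base corners
```

```text
hub (array([ 583.4, -200.2,  144.9]), [np.float64(0.2527224967815756), np.float64(0.2527224967815889)])
pin (array([ 615.6, -160.2,  206.1]), [np.float64(0.25352658658964755), np.float64(0.2535265865896686)])
[ 631.2 -179.4  195. ] [ 617.5 -161.5  195. ]
[ 624.1 -170.8  200. ] [ 616.7 -160.8  200. ]
[ 616.9 -162.2  205. ] [ 615.9 -160.2  205. ]
[ 581.  -196.6  147. ] [ 582.9 -200.   147. ]
51.337682585060655 51.23237785642365
150 (np.float64(283.482984206566), np.float64(162.34504041214083))
170 (np.float64(283.777171964645), np.float64(156.7378491838711))
190 (np.float64(284.07585158863935), np.float64(151.0450434102378))
(np.float64(299.4427049254958), np.float64(162.72732547944315))
```

{"api": "send_rows", "payload": {
  "motion": [
    {"dx":0.045,"dy":-0.018,"dz":0,"roll":8,"claw":0},
    {"dx":0.09,"dy":-0.036,"dz":0,"roll":16,"claw":0},
    {"dx":0.135,"dy":-0.054,"dz":0,"roll":24,"claw":0},
    {"dx":0.18,"dy":-0.072,"dz":0,"roll":32,"claw":0},
    {"dx":0.225,"dy":-0.09,"dz":0,"roll":40,"claw":0},
    {"dx":0.27,"dy":-0.108,"dz":0,"roll":48,"claw":0},
    {"dx":0.315,"dy":-0.126,"dz":0,"roll":56,"claw":0},
    {"dx":0.36,"dy":-0.144,"dz":0,"roll":64,"claw":0},
    {"dx":0.405,"dy":-0.162,"dz":0,"roll":72,"claw":0},
    {"dx":0.45,"dy":-0.18,"dz":0,"roll":73,"claw":0}
  ]
}}

```text
time: 1.1
ee_pos: [548.1, -222.7, 403.9]
eef_rot: [-2.812, 1.397, 0.002]
ft_force: [0.6, -0.6, 0.2]
finger_gap: 85.3
```

```bash
cat >> h.py <<'E'
from scipy.spatial.transform import Rotation as Ro
def delta(P):
    s=sense();R=Ro.from_rotvec(s["eef_rot"]).as_matrix()
    return R.T@(np.array(P)-s["ee_pos"])
E
python3 - <<'E'
from h import *
print(delta([615.5,-160.5,403.9]),sense()["eef_rot"],sense()["joint_positions"]); R=Ro.from_rotvec(sense()["eef_rot"]).as_matrix();print(R.round(3))
E
```

```text
[-8.89147306e+00 -9.12936944e+01  7.56379196e-02] [-2.81247948e+00  1.39739848e+00  2.33322107e-03] [-5.86646960e-01  2.18468521e-01  1.56414005e+00  9.13643800e-04
  1.36059459e+00  1.90621717e+00]
[[ 0.604 -0.797 -0.001]
 [-0.797 -0.604  0.002]
 [-0.002 -0.    -1.   ]]
```

{"api": "send_rows", "payload": {
  "motion": [
    {"dx":-0.004,"dy":-0.045,"dz":0,"roll":0,"claw":0},
    {"dx":-0.009,"dy":-0.091,"dz":0,"roll":0,"claw":0},
    {"dx":-0.009,"dy":-0.091,"dz":0.02,"roll":0,"claw":0.3},
    {"dx":-0.009,"dy":-0.091,"dz":0.02,"roll":0,"claw":0.4}
  ]
}}

```text
time: 1.5
ee_pos: [615.0, -158.8, 380.4]
eef_rot: [-2.815, 1.394, 0.012]
ft_force: [-1.1, -1.4, -1.8]
finger_gap: 59.1
```

```bash
cat >> h.py <<'E'
def zoom(name,n,x,y,w,h,k):
    im=camera(n);cv2.imwrite(f"pics/raw_{name}.png",im[:,:,::-1])
    cv2.imwrite(f"pics/{name}.png",cv2.resize(im[y:y+h,x:x+w,::-1],None,fx=k,fy=k,interpolation=cv2.INTER_NEAREST));return im
E
python3 - <<'E'
from h import *
zoom("a1","side",235,90,100,110,5)
zoom("a1t","top",260,140,100,80,5)
print(delta([615.5,-160.5,403.9]),sense()["finger_gap"],sense()["ee_pos"])
E
```

```text
[  0.27513428  -0.66552162 -20.82181235] 51.59861660843502 [ 614.73602803 -160.63157041  383.08016514]
```

View pics/a1.png

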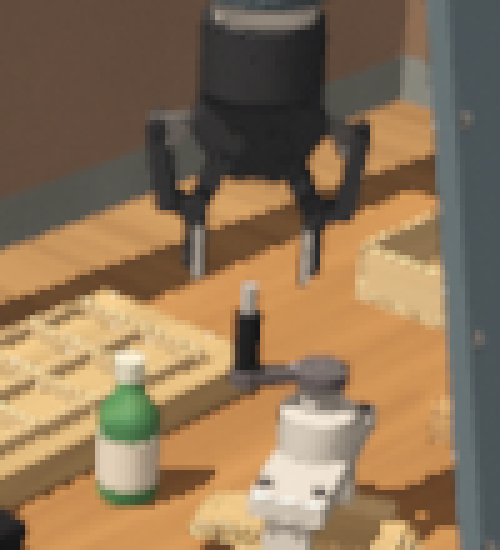

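View pics/a1t.png

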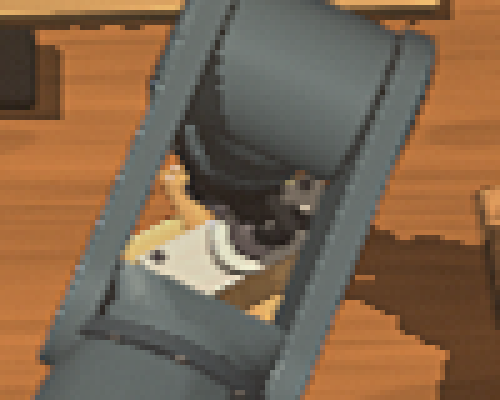

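{"api": "send_rows", "payload": {
  "motion": [
    {"dx":0.0,"dy":-0.0005,"dz":0.02,"roll":0,"claw":0.4},
    {"dx":0,"dy":-0.0005,"dz":0.04,"roll":0,"claw":0.4},
    {"dx":0,"dy":-0.0005,"dz":0.056,"roll":0,"claw":0.5},
    {"dx":0,"dy":-0.0005,"dz":0.056,"roll":0,"claw":0.6},
    {"dx":0,"dy":-0.0005,"dz":0.056,"roll":0,"claw":0.68},
    {"dx":0,"dy":-0.0005,"dz":0.056,"roll":0,"claw":0.7},
    {"dx":0,"dy":-0.0005,"dz":0.056,"roll":0,"claw":0.7}
  ]
}}

```text
time: 2.3
ee_pos: [615.3, -160.5, 328.5]
eef_rot: [-2.813, 1.398, 0.003]
ft_force: [0.8, -0.2, 1.0]
finger_gap: 25.6
```

Run:
```python
from h import *
zoom("a2","side",250,120,80,80,7)
s=sense();print(delta([615.5,-160.5,327]),s["finger_gap"],s["ee_pos"],s["ft_force"],s["joint_positions"])
```

```text
[ 0.27526045 -0.10717321  1.27259535] 25.54287218447091 [ 615.2503327  -160.34744549  328.27324259] [ 0.68377027 -0.33944123  0.00394899] [-4.41495727e-01  3.85973445e-01  1.51043417e+00  8.65499637e-04
  1.24731052e+00  2.05134728e+00]
```

View pics/a2.png

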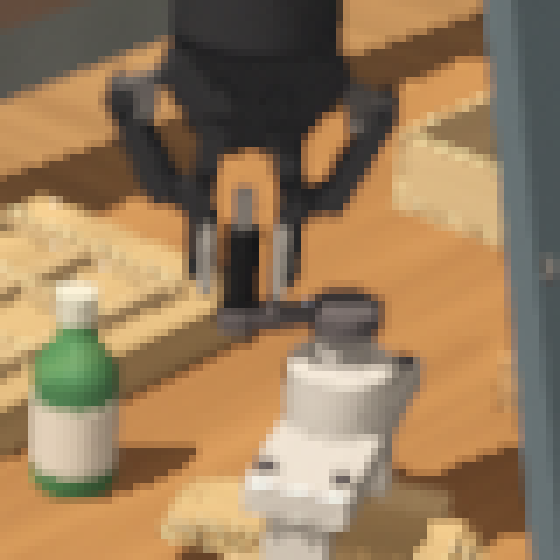

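{"api": "send_rows", "payload": {
  "motion": [
    {"dx":0.0,"dy":0,"dz":0,"roll":0,"claw":0.74},
    {"dx":0,"dy":0,"dz":0,"roll":0,"claw":0.76},
    {"dx":0,"dy":0,"dz":0,"roll":0,"claw":0.77},
    {"dx":0,"dy":0,"dz":0,"roll":0,"claw":0.77}
  ]
}}

```text
time: 2.75
ee_pos: [615.4, -160.3, 328.5]
eef_rot: [-2.813, 1.397, 0.002]
ft_force: [1.4, 0.3, 0.9]
finger_gap: 19.9
```

{"api": "send_rows", "payload": {
  "motion": [
    {"dx":0.0,"dy":0,"dz":0,"roll":0,"claw":0.78},
    {"dx":0,"dy":0,"dz":0,"roll":0,"claw":0.79},
    {"dx":0,"dy":0,"dz":0,"roll":0,"claw":0.79}
  ]
}}

```text
time: 3.05
ee_pos: [615.7, -160.0, 328.7]
eef_rot: [-2.812, 1.397, 0.001]
ft_force: [2.9, 2.2, -0.2]
finger_gap: 18.4
```

{"api": "send_rows", "payload": {
  "motion": [
    {"dx":0.0,"dy":-0.001,"dz":0,"roll":0,"claw":0.79},
    {"dx":0,"dy":-0.001,"dz":0,"roll":0,"claw":0.8},
    {"dx":0,"dy":-0.001,"dz":0,"roll":0,"claw":0.82},
    {"dx":0,"dy":-0.001,"dz":0,"roll":0,"claw":0.85}
  ]
}}

```text
time: 3.45
ee_pos: [616.2, -159.7, 328.6]
eef_rot: [-2.812, 1.397, 0.002]
ft_force: [-1.9, -1.6, 1.9]
finger_gap: 16.4
```

{"api": "send_rows", "payload": {
  "motion": [
    {"dx":0.0,"dy":0.0,"dz":0,"roll":0,"claw":0.9},
    {"dx":0,"dy":0.0,"dz":0,"roll":0,"claw":1},
    {"dx":0,"dy":0.0,"dz":0,"roll":0,"claw":1}
  ]
}}

```text
time: 3.75
ee_pos: [616.2, -159.7, 328.7]
eef_rot: [-2.812, 1.397, 0.002]
ft_force: [-1.3, -0.4, 1.4]
finger_gap: 16.6
```

Run:
```python
from h import *
zoom("a3","side",250,120,80,80,7)
s=sense();print(s["finger_gap"],s["ee_pos"],s["ft_force"],s["ft_torque"])
```

```text
16.318060787972392 [ 616.2071801  -159.70350276  328.64697061] [-0.84188894 -0.76106941  1.43721517] [-0.07059111  0.19563746  0.01609756]
```

View pics/a3.png

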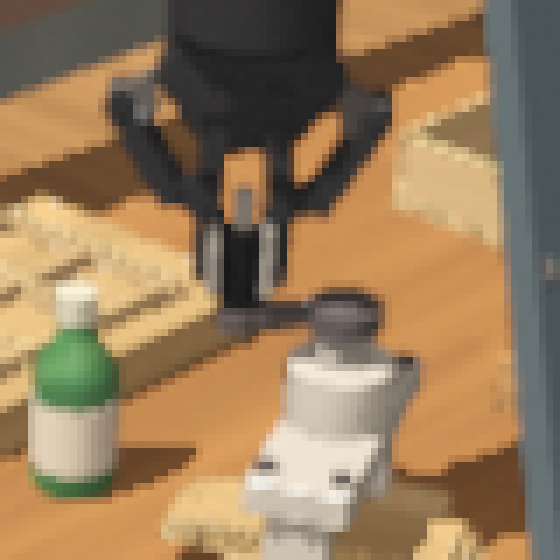

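```bash
cat >> h.py <<'E'
C=np.array([584.8,-198.6]);RAD=50.;Z=332.
def arc(a,b,n,C=C,rad=RAD,Z=Z):
    for t in np.linspace(a,b,n+1)[1:]:
        d=delta([C[0]+rad*np.cos(t),C[1]+rad*np.sin(t),Z]);print(round(t,3),(d/1000).round(4))
def st():
    s=sense();v=s["ee_pos"][:2]-C;th=np.arctan2(v[1],v[0]);f=s["ft_force"]
    u=v/np.linalg.norm(v)
    print("t",s["time"],"th",round(th,3),"r",np.linalg.norm(v).round(2),"z",s["ee_pos"][2].round(1),"Frad",(f[:2]@u).round(2),"Ftan",(f[1]*u[0]-f[0]*u[1]).round(2),"F",f.round(1),"gap",s["finger_gap"].round(1))
E
python3 - <<'E'
from h import *
st();arc(0.89,1.09,2)
E
```

```text
Traceback (most recent call last):
  File "h.py", line 32, in st
    print("t",s["time"],"th",round(th,3),"r",np.linalg.norm(v).round(2),"z",s["ee_pos"][2].round(1),"Frad",(f[:2]@u).round(2),"Ftan",(f[1]*u[0]-f[0]*u[1]).round(2),"F",f.round(1),"gap",s["finger_gap"].round(1))
                                                                                                                                                                                         ^^^^^^^^^^^^^^^^^^^^^
AttributeError: 'float' object has no attribute 'round'
```

```bash
sed -i 's/s\["finger_gap"\].round(1)/round(s["finger_gap"],1)/' h.py
python3 - <<'E'
from h import *
st();arc(0.89,1.09,2)
E
```

```text
t 3.8 th 0.892 r 49.99 z 328.6 Frad -1.12 Ftan 0.18 F [-0.8 -0.8  1.4] gap 16.3
0.99 [-0.0047  0.0014 -0.0033]
1.09 [-0.0093  0.0033 -0.0033]
```

{"api": "send_rows", "payload": {
  "motion": [
    {"dx":0,"dy":0,"dz":-0.0015,"roll":0,"claw":1},
    {"dx":0,"dy":0,"dz":-0.0035,"roll":0,"claw":1},
    {"dx":-0.0023,"dy":0.0006,"dz":-0.0035,"roll":0,"claw":1},
    {"dx":-0.0047,"dy":0.0014,"dz":-0.0035,"roll":0,"claw":1},
    {"dx":-0.007,"dy":0.0023,"dz":-0.0035,"roll":0,"claw":1},
    {"dx":-0.0093,"dy":0.0033,"dz":-0.0035,"roll":0,"claw":1},
    {"dx":-0.0093,"dy":0.0033,"dz":-0.0035,"roll":0,"claw":1}
  ]
}}

```text
time: 4.5
ee_pos: [607.7, -153.9, 332.1]
eef_rot: [-2.813, 1.397, 0.003]
ft_force: [-0.4, -0.7, -0.3]
finger_gap: 16.8
```

Run:
```python
from h import *
zoom("b1","side",250,120,80,80,7)
st();arc(1.09,1.29,2)
```

```text
t 4.55 th 1.097 r 50.16 z 332.1 Frad -0.15 Ftan 1.14 F [-1.1  0.4 -1. ] gap 16.2
1.19 [-0.004   0.0024  0.0001]
1.29 [-0.0082  0.0051  0.0001]
```

View pics/b1.png

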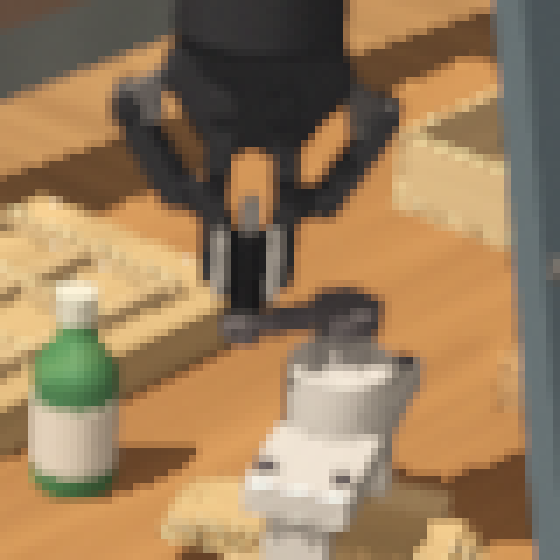

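Run:
```python
from h import *
arc(1.09,1.54,6)
```

```text
1.165 [-0.003   0.0017  0.0001]
1.24 [-0.0061  0.0037  0.0001]
1.315 [-0.0092  0.0059  0.0001]
1.39 [-0.012   0.0083  0.0001]
1.465 [-0.0147  0.011   0.0001]
1.54 [-0.0172  0.0138  0.0001]
```

{"api": "send_rows", "payload": {
  "motion": [
    {"dx":-0.003,"dy":0.0017,"dz":0,"roll":0,"claw":1},
    {"dx":-0.0061,"dy":0.0037,"dz":0,"roll":0,"claw":1},
    {"dx":-0.0092,"dy":0.0059,"dz":0,"roll":0,"claw":1},
    {"dx":-0.012,"dy":0.0083,"dz":0,"roll":0,"claw":1},
    {"dx":-0.0147,"dy":0.011,"dz":0,"roll":0,"claw":1},
    {"dx":-0.0172,"dy":0.0138,"dz":0,"roll":0,"claw":1},
    {"dx":-0.0172,"dy":0.0138,"dz":0,"roll":0,"claw":1}
  ]
}}

```text
time: 5.25
ee_pos: [585.6, -148.3, 331.9]
eef_rot: [-2.812, 1.397, 0.006]
ft_force: [-0.7, 3.2, 0.4]
finger_gap: 16.3
```

Run:
```python
from h import *
zoom("b2","side",265,140,50,50,10)
st();arc(1.54,1.69,2)
```

```text
t 5.3 th 1.552 r 50.3 z 331.8 Frad 3.05 Ftan 0.95 F [-0.9  3.1  0.2] gap 16.3
1.615 [-0.0016  0.0027 -0.0002]
1.69 [-0.0036  0.0059 -0.0002]
```

View pics/b2.png

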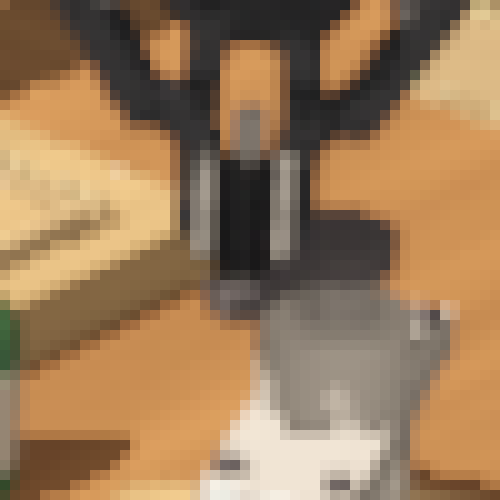

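```bash
sed -i 's/-198.6/-198.0/' h.py
python3 - <<'E'
from h import *
st();arc(1.54,1.7,2)
E
```

```text
t 5.3 th 1.552 r 49.7 z 331.8 Frad 3.05 Ftan 0.95 F [-0.9  3.1  0.2] gap 16.3
1.62 [-0.0022  0.0025 -0.0002]
1.7 [-0.0044  0.0059 -0.0002]
```

{"api": "send_rows", "payload": {
  "motion": [
    {"dx":-0.0012,"dy":0.0012,"dz":0,"roll":0,"claw":1},
    {"dx":-0.0022,"dy":0.0025,"dz":0,"roll":0,"claw":1},
    {"dx":-0.0044,"dy":0.0059,"dz":0,"roll":0,"claw":1},
    {"dx":-0.0044,"dy":0.0059,"dz":0,"roll":0,"claw":1}
  ]
}}

```text
time: 5.7
ee_pos: [577.9, -148.6, 331.8]
eef_rot: [-2.813, 1.398, 0.007]
ft_force: [0.2, 0.8, -0.7]
finger_gap: 16.5
```

Run:
```python
from h import *
zoom("b3","side",265,140,50,50,10)
st();arc(1.7,1.85,3)
```

```text
t 5.75 th 1.708 r 49.92 z 331.8 Frad 0.83 Ftan -0.32 F [ 0.2  0.9 -0.4] gap 16.6
1.75 [-0.0011  0.0018 -0.0002]
1.8 [-0.0021  0.0041 -0.0002]
1.85 [-0.0031  0.0064 -0.0002]
```

View pics/b3.png

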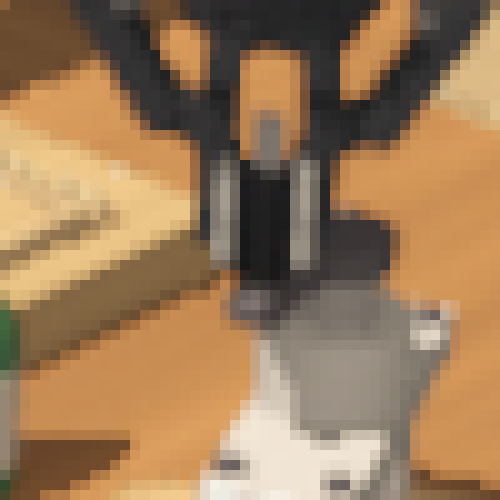

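{"api": "send_rows", "payload": {
  "motion": [
    {"dx":-0.0011,"dy":0.0018,"dz":0,"roll":0,"claw":1},
    {"dx":-0.0021,"dy":0.0041,"dz":0,"roll":0,"claw":1},
    {"dx":-0.0031,"dy":0.0064,"dz":0,"roll":0,"claw":1},
    {"dx":-0.0031,"dy":0.0064,"dz":0,"roll":0,"claw":1}
  ]
}}

```text
time: 6.15
ee_pos: [570.7, -150.0, 331.8]
eef_rot: [-2.813, 1.398, 0.008]
ft_force: [-0.1, 1.0, 0.4]
finger_gap: 16.4
```

Run:
```python
from h import *
zoom("b4","side",265,140,50,50,10)
st();arc(1.85,2.0,3)
```

```text
t 6.2 th 1.857 r 49.97 z 331.7 Frad 1.33 Ftan 0.98 F [-1.3  1.  -0.1] gap 16.3
1.9 [-0.0008  0.002  -0.0003]
1.95 [-0.0015  0.0044 -0.0003]
2.0 [-0.0021  0.0068 -0.0002]
```

View pics/b4.png

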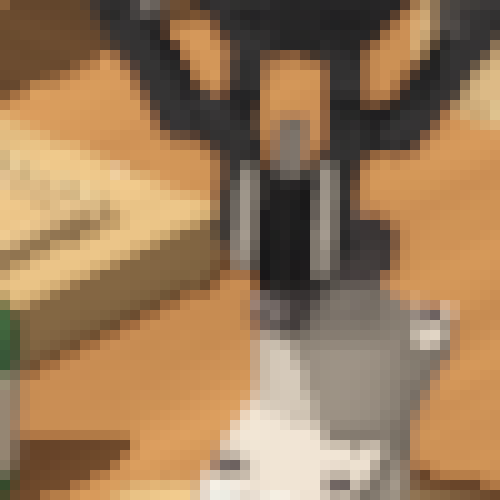

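{"api": "send_rows", "payload": {
  "motion": [
    {"dx":-0.0008,"dy":0.002,"dz":0,"roll":0,"claw":1},
    {"dx":-0.0015,"dy":0.0044,"dz":0,"roll":0,"claw":1},
    {"dx":-0.0021,"dy":0.0068,"dz":0,"roll":0,"claw":1},
    {"dx":-0.0021,"dy":0.0068,"dz":0,"roll":0,"claw":1}
  ]
}}

```text
time: 6.6
ee_pos: [563.7, -152.7, 331.7]
eef_rot: [2.813, -1.398, -0.009]
ft_force: [-0.1, 1.3, 0.5]
finger_gap: 16.5
```

Run:
```python
from h import *
zoom("b5","side",265,140,50,50,10)
st();arc(2.0,2.15,3)
```

```text
t 6.65 th 2.006 r 50.0 z 331.7 Frad 0.71 Ftan -0.23 F [-0.1  0.7 -0.7] gap 16.4
2.05 [-0.0004  0.0022 -0.0003]
2.1 [-0.0008  0.0046 -0.0003]
2.15 [-0.001   0.0071 -0.0003]
```

View pics/b5.png

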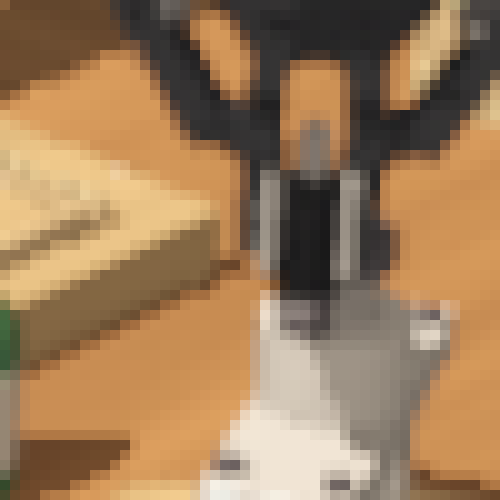

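Not dropped yet: pin tip at row 152, sleeve bottom at row 169, same spacing as before. Carrying on.

{"api": "send_rows", "payload": {
  "motion": [
    {"dx":-0.0004,"dy":0.0022,"dz":0,"roll":0,"claw":1},
    {"dx":-0.0008,"dy":0.0046,"dz":-0.0002,"roll":0,"claw":1},
    {"dx":-0.001,"dy":0.0071,"dz":-0.0003,"roll":0,"claw":1},
    {"dx":-0.001,"dy":0.0071,"dz":-0.0003,"roll":0,"claw":1}
  ]
}}

```text
time: 7.05
ee_pos: [557.2, -156.3, 332.0]
eef_rot: [2.813, -1.398, -0.01]
ft_force: [-0.4, 0.2, 0.3]
finger_gap: 16.5
```

Run:
```python
from h import *
zoom("b6","side",265,140,50,50,10)
st();arc(2.15,2.3,3)
```

```text
t 7.1 th 2.156 r 50.0 z 332.0 Frad -0.02 Ftan 0.49 F [-0.4 -0.3 -0.7] gap 16.5
2.2 [-0.0001  0.0022 -0.    ]
2.25 [-0.0001  0.0047 -0.    ]
2.3 [0.0001 0.0072 0.    ]
```

View pics/b6.png

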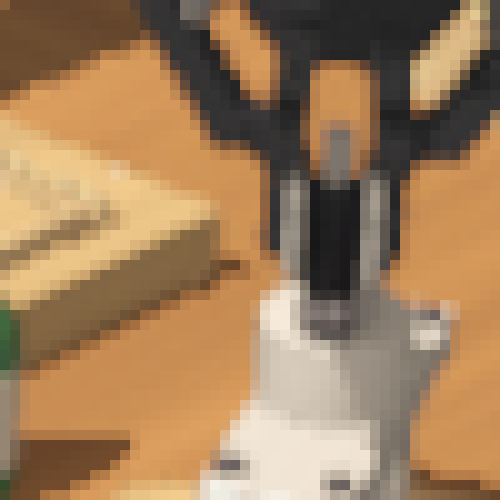

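{"api": "send_rows", "payload": {
  "motion": [
    {"dx":-0.0001,"dy":0.0022,"dz":0,"roll":0,"claw":1},
    {"dx":-0.0001,"dy":0.0047,"dz":0,"roll":0,"claw":1},
    {"dx":0.0001,"dy":0.0072,"dz":0,"roll":0,"claw":1},
    {"dx":0.0001,"dy":0.0072,"dz":0,"roll":0,"claw":1}
  ]
}}

```text
time: 7.5
ee_pos: [551.2, -161.0, 331.9]
eef_rot: [2.812, -1.399, -0.011]
ft_force: [-1.2, 0.7, 0.2]
finger_gap: 16.1
```

Run:
```python
from h import *
zoom("b7","side",265,140,50,50,10)
st();arc(2.3,2.45,3)
```

```text
t 7.55 th 2.307 r 49.98 z 331.9 Frad 0.39 Ftan 0.37 F [-0.5  0.  -0.8] gap 15.9
2.35 [ 0.0002  0.0021 -0.0001]
2.4 [ 0.0006  0.0046 -0.0001]
2.45 [ 0.0011  0.0071 -0.0001]
```

View pics/b7.png

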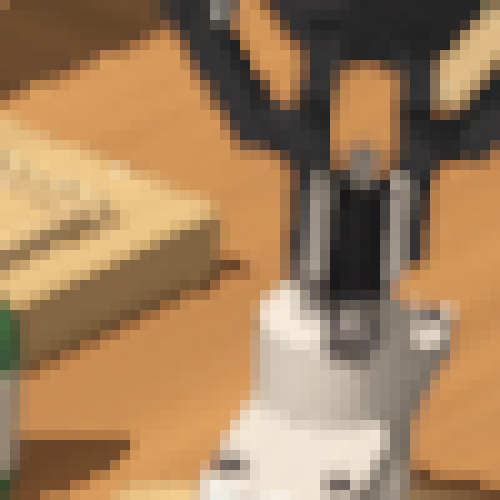

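```bash
sed -i 's/Z=332\./Z=330./' h.py
python3 - <<'E'
from h import *
arc(2.3,1.3,9)
E
```

```text
2.189 [-0.0002 -0.0059  0.0019]
2.078 [ 0.0003 -0.0114  0.0019]
1.967 [ 0.0014 -0.0169  0.0018]
1.856 [ 0.0031 -0.0222  0.0018]
1.744 [ 0.0053 -0.0273  0.0018]
1.633 [ 0.0081 -0.032   0.0017]
1.522 [ 0.0114 -0.0365  0.0017]
1.411 [ 0.0152 -0.0406  0.0017]
1.3 [ 0.0194 -0.0442  0.0016]
```

{"api": "send_rows", "payload": {
  "motion": [
    {"dx":-0.0002,"dy":-0.0059,"dz":0.0005,"roll":0,"claw":1},
    {"dx":0.0003,"dy":-0.0114,"dz":0.001,"roll":0,"claw":1},
    {"dx":0.0014,"dy":-0.0169,"dz":0.0015,"roll":0,"claw":1},
    {"dx":0.0031,"dy":-0.0222,"dz":0.0018,"roll":0,"claw":1},
    {"dx":0.0053,"dy":-0.0273,"dz":0.0018,"roll":0,"claw":1},
    {"dx":0.0081,"dy":-0.032,"dz":0.0017,"roll":0,"claw":1},
    {"dx":0.0114,"dy":-0.0365,"dz":0.0017,"roll":0,"claw":1},
    {"dx":0.0152,"dy":-0.0406,"dz":0.0017,"roll":0,"claw":1},
    {"dx":0.0194,"dy":-0.0442,"dz":0.0016,"roll":0,"claw":1},
    {"dx":0.0194,"dy":-0.0442,"dz":0.0016,"roll":0,"claw":1}
  ]
}}

```text
time: 8.55
ee_pos: [598.9, -150.0, 330.1]
eef_rot: [2.812, -1.399, -0.01]
ft_force: [0.2, 0.5, -0.2]
finger_gap: 16.2
```

Run:
```python
from h import *
zoom("c1","side",265,140,50,50,10)
st();arc(1.3,.3,9)
```

```text
t 8.6 th 1.291 r 50.02 z 330.1 Frad 0.13 Ftan -0.25 F [0.3 0.1 0.3] gap 16.6
1.189 [ 0.0042 -0.0028  0.0001]
1.078 [ 0.0092 -0.0054  0.    ]
0.967 [ 0.0143 -0.0075 -0.    ]
0.856 [ 0.0197 -0.0089 -0.    ]
0.744 [ 0.0252 -0.0097 -0.0001]
0.633 [ 0.0307 -0.01   -0.0001]
0.522 [ 0.0363 -0.0096 -0.0001]
0.411 [ 0.0417 -0.0086 -0.0002]
0.3 [ 0.047  -0.007  -0.0002]
```

View pics/c1.png

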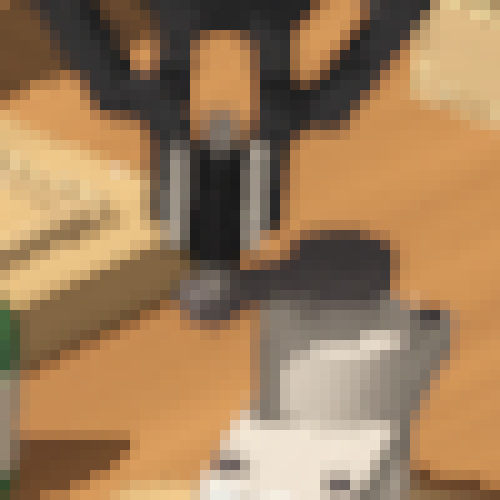

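{"api": "send_rows", "payload": {
  "motion": [
    {"dx":0.0042,"dy":-0.0028,"dz":0,"roll":0,"claw":1},
    {"dx":0.0092,"dy":-0.0054,"dz":0,"roll":0,"claw":1},
    {"dx":0.0143,"dy":-0.0075,"dz":0,"roll":0,"claw":1},
    {"dx":0.0197,"dy":-0.0089,"dz":0,"roll":0,"claw":1},
    {"dx":0.0252,"dy":-0.0097,"dz":0,"roll":0,"claw":1},
    {"dx":0.0307,"dy":-0.01,"dz":0,"roll":0,"claw":1},
    {"dx":0.0363,"dy":-0.0096,"dz":0,"roll":0,"claw":1},
    {"dx":0.0417,"dy":-0.0086,"dz":0,"roll":0,"claw":1},
    {"dx":0.047,"dy":-0.007,"dz":0,"roll":0,"claw":1}
  ]
}}

```text
time: 9.5
ee_pos: [632.7, -183.6, 329.8]
eef_rot: [2.812, -1.399, -0.01]
ft_force: [-1.5, 0.5, -0.4]
finger_gap: 16.2
```

Run:
```python
from h import *
st();arc(.3,-.75,9)
```

```text
t 9.5 th 0.292 r 50.05 z 329.8 Frad -1.26 Ftan 0.87 F [-1.5  0.5 -0.4] gap 16.2
0.183 [ 0.005   0.0022 -0.0003]
0.067 [ 0.01    0.0051 -0.0003]
-0.05 [ 0.0147  0.0086 -0.0003]
-0.167 [ 0.019   0.0126 -0.0003]
-0.283 [ 0.0227  0.0171 -0.0003]
-0.4 [ 0.0259  0.0219 -0.0003]
-0.517 [ 0.0285  0.0272 -0.0003]
-0.633 [ 0.0305  0.0326 -0.0003]
-0.75 [ 0.0318  0.0383 -0.0003]
```

{"api": "send_rows", "payload": {
  "motion": [
    {"dx":0.005,"dy":0.0022,"dz":0,"roll":0,"claw":1},
    {"dx":0.01,"dy":0.0051,"dz":-0.0002,"roll":0,"claw":1},
    {"dx":0.0147,"dy":0.0086,"dz":-0.0003,"roll":0,"claw":1},
    {"dx":0.019,"dy":0.0126,"dz":-0.0003,"roll":0,"claw":1},
    {"dx":0.0227,"dy":0.0171,"dz":-0.0003,"roll":0,"claw":1},
    {"dx":0.0259,"dy":0.0219,"dz":-0.0003,"roll":0,"claw":1},
    {"dx":0.0285,"dy":0.0272,"dz":-0.0003,"roll":0,"claw":1},
    {"dx":0.0305,"dy":0.0326,"dz":-0.0003,"roll":0,"claw":1},
    {"dx":0.0318,"dy":0.0383,"dz":-0.0003,"roll":0,"claw":1}
  ]
}}

```text
time: 10.4
ee_pos: [621.1, -232.5, 330.1]
eef_rot: [2.812, -1.399, -0.01]
ft_force: [0.4, 1.2, -0.5]
finger_gap: 16.0
```

Run:
```python
from h import *
zoom("c2","side",265,130,60,60,9)
st();arc(-.75,-1.85,9)
```

```text
t 10.45 th -0.775 r 50.11 z 330.0 Frad -0.78 Ftan -0.11 F [-0.6  0.5  0.2] gap 16.8
-0.872 [0.0004 0.0049 0.    ]
-0.994 [0.0003 0.011  0.    ]
-1.117 [-0.0005  0.017   0.0001]
-1.239 [-0.002   0.0229  0.0001]
-1.361 [-0.0043  0.0286  0.0001]
-1.483 [-0.0072  0.034   0.0002]
-1.606 [-0.0107  0.0389  0.0002]
-1.728 [-0.0149  0.0434  0.0002]
-1.85 [-0.0195  0.0474  0.0003]
```

View pics/c2.png

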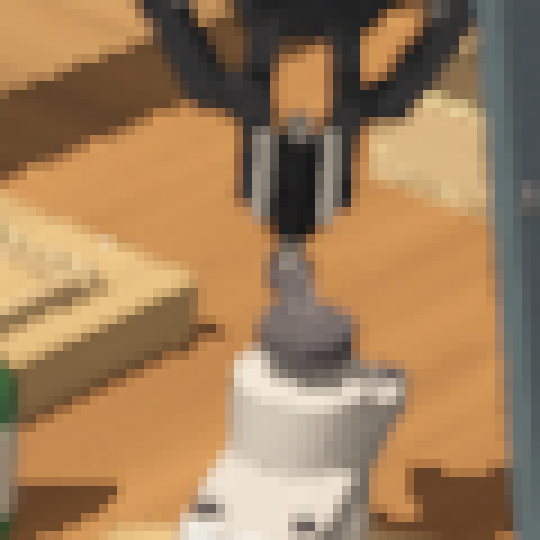

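{"api": "send_rows", "payload": {
  "motion": [
    {"dx":0.0004,"dy":0.0049,"dz":0,"roll":0,"claw":1},
    {"dx":0.0003,"dy":0.011,"dz":0,"roll":0,"claw":1},
    {"dx":-0.0005,"dy":0.017,"dz":0,"roll":0,"claw":1},
    {"dx":-0.002,"dy":0.0229,"dz":0,"roll":0,"claw":1},
    {"dx":-0.0043,"dy":0.0286,"dz":0,"roll":0,"claw":1},
    {"dx":-0.0072,"dy":0.034,"dz":0,"roll":0,"claw":1},
    {"dx":-0.0107,"dy":0.0389,"dz":0,"roll":0,"claw":1},
    {"dx":-0.0149,"dy":0.0434,"dz":0,"roll":0,"claw":1},
    {"dx":-0.0195,"dy":0.0474,"dz":0,"roll":0,"claw":1}
  ]
}}

```text
time: 11.35
ee_pos: [570.6, -246.0, 330.4]
eef_rot: [2.811, -1.4, -0.01]
ft_force: [0.2, 0.2, -0.2]
finger_gap: 16.5
```

Run:
```python
from h import *
st();arc(-1.85,-2.95,9,Z=329)
```

```text
t 11.35 th -1.859 r 50.06 z 330.4 Frad -0.23 Ftan 0.14 F [ 0.2  0.2 -0.2] gap 16.5
-1.972 [-0.0048  0.003   0.0014]
-2.094 [-0.0102  0.0058  0.0015]
-2.217 [-0.016   0.0078  0.0015]
-2.339 [-0.0219  0.0091  0.0015]
-2.461 [-0.028   0.0097  0.0016]
-2.583 [-0.0341  0.0095  0.0016]
-2.706 [-0.0402  0.0086  0.0016]
-2.828 [-0.0461  0.007   0.0017]
-2.95 [-0.0517  0.0046  0.0017]
```

{"api": "send_rows", "payload": {
  "motion": [
    {"dx":-0.0048,"dy":0.003,"dz":0.0004,"roll":0,"claw":1},
    {"dx":-0.0102,"dy":0.0058,"dz":0.0008,"roll":0,"claw":1},
    {"dx":-0.016,"dy":0.0078,"dz":0.0012,"roll":0,"claw":1},
    {"dx":-0.0219,"dy":0.0091,"dz":0.0015,"roll":0,"claw":1},
    {"dx":-0.028,"dy":0.0097,"dz":0.0016,"roll":0,"claw":1},
    {"dx":-0.0341,"dy":0.0095,"dz":0.0016,"roll":0,"claw":1},
    {"dx":-0.0402,"dy":0.0086,"dz":0.0016,"roll":0,"claw":1},
    {"dx":-0.0461,"dy":0.007,"dz":0.0017,"roll":0,"claw":1},
    {"dx":-0.0517,"dy":0.0046,"dz":0.0017,"roll":0,"claw":1}
  ]
}}

```text
time: 12.25
ee_pos: [535.5, -207.1, 329.0]
eef_rot: [2.811, -1.4, -0.01]
ft_force: [1.1, 0.1, -0.1]
finger_gap: 16.6
```

Run:
```python
from h import *
zoom("c3","side",265,130,60,60,9)
st();arc(-2.95,-4.05,9,Z=329)
```

```text
t 12.3 th -2.976 r 50.05 z 328.9 Frad -0.59 Ftan -0.46 F [ 0.5  0.6 -0.6] gap 16.6
-3.072 [-0.0041 -0.0025 -0.0001]
-3.194 [-0.009  -0.0061 -0.    ]
-3.317 [-0.0135 -0.0103 -0.    ]
-3.439 [-0.0173 -0.0151 -0.    ]
-3.561 [-0.0206 -0.0202 -0.    ]
-3.683 [-0.0232 -0.0257 -0.    ]
-3.806 [-0.0251 -0.0315 -0.    ]
-3.928 [-0.0263 -0.0375 -0.    ]
-4.05 [-0.0268 -0.0436 -0.0001]
```

View pics/c3.png

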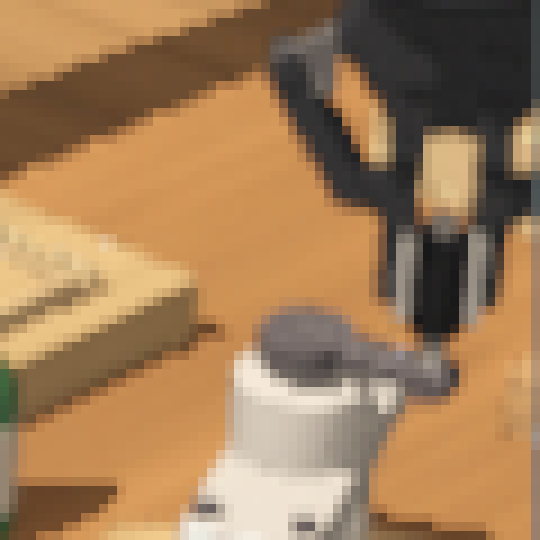

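{"api": "send_rows", "payload": {
  "motion": [
    {"dx":-0.0041,"dy":-0.0025,"dz":0,"roll":0,"claw":1},
    {"dx":-0.009,"dy":-0.0061,"dz":0,"roll":0,"claw":1},
    {"dx":-0.0135,"dy":-0.0103,"dz":0,"roll":0,"claw":1},
    {"dx":-0.0173,"dy":-0.0151,"dz":0,"roll":0,"claw":1},
    {"dx":-0.0206,"dy":-0.0202,"dz":0,"roll":0,"claw":1},
    {"dx":-0.0232,"dy":-0.0257,"dz":0,"roll":0,"claw":1},
    {"dx":-0.0251,"dy":-0.0315,"dz":0,"roll":0,"claw":1},
    {"dx":-0.0263,"dy":-0.0375,"dz":0,"roll":0,"claw":1},
    {"dx":-0.0268,"dy":-0.0436,"dz":0,"roll":0,"claw":1},
    {"dx":-0.0268,"dy":-0.0436,"dz":0,"roll":0,"claw":1}
  ]
}}

```text
time: 13.3
ee_pos: [554.7, -158.0, 329.0]
eef_rot: [2.813, -1.398, -0.01]
ft_force: [1.3, 0.6, -1.0]
finger_gap: 16.5
```

Run:
```python
from h import *
zoom("c4","side",265,130,60,60,9)
camera("side");st();print(sense()["qvel"].round(4),2.232-2*np.pi)
im=camera("top");cv2.imwrite("pics/t4.png",im[:,:,::-1])
```

```text
t 13.4 th 2.228 r 50.02 z 328.9 Frad -0.08 Ftan -0.55 F [ 0.5  0.3 -0.7] gap 16.4
[-0.0067 -0.0017  0.0055 -0.0019  0.0035 -0.    ] -4.051185307179586
```

View pics/c4.png

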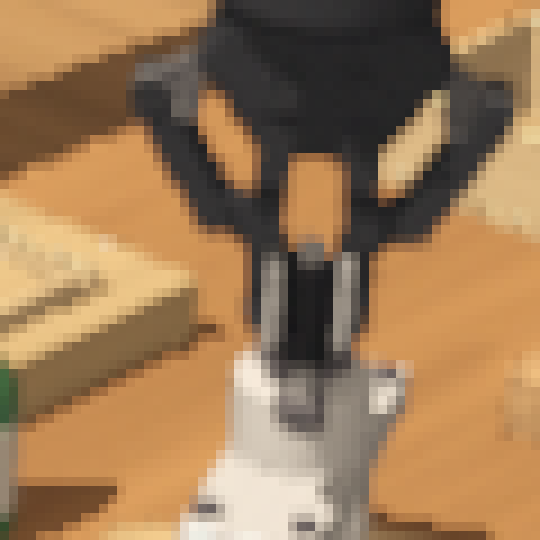

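View pics/raw_c4.png

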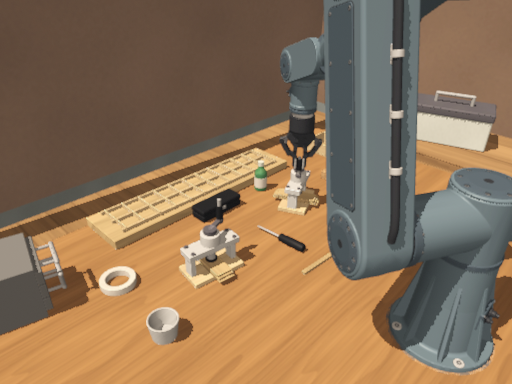

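Run:
```python
from h import *
st();print(sign_off())
```

```text
t 13.45 th 2.231 r 49.99 z 328.9 Frad 0.24 Ftan -0.73 F [0.4 0.6 0.2] gap 16.5
the job is handed in; nothing more can be done
None
```

I started the bolt on the high-standing clamp (the one on the robot's right), turned it one full turn forward and handed in at 13.45 s, still gripping the handle. I don't know how it was judged, as handing in gives no verdict.

- **Turning back:** I gripped the sleeve, lifted it about 3.4 mm off the arm and turned the crank counter-clockwise in steps of about 0.15 rad. I took a side picture at the end of each step. The drop showed as the pin sinking and a gap opening between sleeve and arm. It came between 1.26 and 1.41 rad back.
- **Turning forward:** I then turned it clockwise to one full turn from the middle of that interval, ending at a handle angle of 2.231 rad against an aim of 2.232 rad.

**Last checks:**
- The drop angle, and so the full turn, is uncertain by about ±0.075 rad, because the drop fell between two pictures.
- The readings I took showed no more than about 3.5 N on the tool. They are end-of-move readings only, so a brief peak in between would not show.
- The arm was at rest and the sleeve still held at hand-in. The finger gap read about 16.5 mm on an 18 mm sleeve throughout, which I did not explain.
- In the last side picture the other clamp and the loose things I could see looked unmoved. The sander was not in view there, and I did not check the final top picture.
- The hub was hidden behind the fingers at the end, so I judged the final bolt height from the wider sleeve-to-arm gap and did not measure the 135 mm directly.

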